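# Unbolt the oak bin and hold its lid open

## Robot

A 6-joint arm with a two-finger parallel gripper is mounted at the origin on the work surface. World frame = base frame: x ahead of the robot, y to its left, z up, the work surface at z = 0. Lengths are in m, angles in degrees, forces in N, time in s.
With the tool pointing down it reaches from about 0.375 to 0.9 m from the base axis. Payload 3.1 kg.
Tool frame: the origin (TCP) lies at the very end of the fingers, on their centre line; the grasp point (between the pads) lies 19 mm behind it (grasp_offset is the distance from the TCP to the grasp point, in m); z points along the fingers, y is the direction in which the jaws open and shut (so a half turn about z gives the same grasp; the last joint's range is limited). The gripper opens to 87 mm and grips with 3 to 60 N. Pads are 19 mm wide; open, the fingers measure 117 mm over their backs; the gripper's body (75 mm by 190 mm) begins 51 mm behind the grasp point.
Start: joints at [-86.946, 30.224, 82.088, -0, 67.689, -10.227], TCP at [0.144, -0.608, 0.223] pointing down, gripper open.
Joint ranges: [-176.69, 176.69], [-43.24, 126.21], [12.49, 139.97], [-82, 262], [0, 151.66], [-163.58, 163.58]. Speed limits (degrees/s): [159.86, 159.86, 180, 180, 180, 180].

## Interface

Orientations are given as a 3x3 rotation matrix whose columns are the frame's x, y, z axes.
In Python, from rig import * gives the robot as it stands. The module is installed in compiled form; this text tells all that it offers.
- The arm moves only by the tool play_rows, never from a script. Its argument "plan" is a list that holds one entry, the list of rows, each a list of 7 numbers: the shift along the world's x, y, z each as a share of 5 cm, from -1 to 1, then the turn, a rotation vector about the world's x, y, z each as a share of pi rad, from -1 to 1, then the gripper's target within -1 to 1 (fully open at 1, half-way at 0, shut at -1). A call has 1 to 12 rows; each row shifts and turns the commanded pose from where the row before left it; what a row does not reach is not made up. A row lasts 1/10 s, in which the tool goes at most 50 mm and 8.59 degrees, less where a joint would pass 70% of its speed; a pose out of reach is approached as far as the arm can. A call with a number of a shift or a turn outside -1 to 1 is refused whole. A call with a gripper value outside its range is refused whole. The fingers move at their own pace and stop on an object; the grip force is fixed at half the most. Time passes only in rows, so rows that do not move let the fingers close. It gives the time, the measured TCP pose, the force and the opening at its end, in the units of the state.
- read_state(): the state, without advancing time (a new reading comes with each control period).
- capture(name): name is "scene" or "top" or "wrist"; returns the picture (480x640x3 uint8, red, green, blue); there is no depth.
- camera_params(name): a dict with "intrinsics" (3x3 intrinsics, pixels), "R" (3x3) and "t" (3): a world point X has camera coordinates R X + t; the wrist camera has in their place "mount" (4x4, takes a point from camera to tool coordinates, whose origin is the TCP and whose axes are the flange's). Camera axes: x right, y down, z forward; pixel columns grow to the right and rows downward; lengths in m; the calibration is good to about 2 mm. The wrist camera is an equidistant fisheye: a pixel r from the principal point sees the ray r / f radians off the axis. A picture is of the moment at which its call begins: read the wrist's pose just before it. camera_params takes no time and is no camera call.
- hand_in(): hands the job in, once; it reports no verdict.
The state is a dict: "time_s": time; "joint_positions": joint angles; "qvel": joint speeds; "tau": joint torques, N m; "position": TCP position; "tcp_rot": TCP orientation; "force": force on the tool from outside, world axes, zero at the start; "moment": the same for the moment, N m; "opening": opening from 0.0 (shut) to 1.0 (fully open).
Only numpy, scipy, OpenCV 4.12 (cv2) and the standard library are available. Lean on these libraries where they do the work, as an engineer would, in place of code of your own. Each camera call takes 0.05 s, during which the arm holds its last target. There are 200 camera calls.

## Task

Draw the bolt on the wooden bin right back, then lift the bin's lid and hold it still, open at 50 degrees from shut, so that I can reach inside. The lid drops shut if you let go, so finish while your fingers are still holding it there. Prop it on nothing, and leave everything else on the worktop where it is.

Things in the scene. Friction and masses are not known exactly. Their poses are not given: they have to be found in the camera images.
- bin: Fixed oak bin 220 (x) by 400 (y) by 134 mm high. Origin: centre of its underside. Its x points from its front (robot side) to its back, y to the left seen by the robot, z up; turned up to 17 degrees about z. The lid covers its top from y -200 to +79 mm; from +84 to +201 mm is a fixed deck (surface at z 134 mm) carrying the bolt.
- lid (a joint): Lid angle in rad: 0 shut (level), growing as its front edge rises; 50 degrees = 0.873. Flat oak lid 14 mm thick, 279 mm wide, 0.4 to 0.75 kg, hinged freely along the bin's back edge and reaching 221 mm forward from the hinge line; it falls shut when let go and cannot rise while the bolt is over it.
- lid_hinge (a point): Point on the lid's hinge line at the middle of the lid's width, fixed to the bin at (106, -60.5, 127) mm in the bin's frame. The hinge line runs along the bin's y axis. Axes as the bin's.
- lid_tongue (a point): Grip point on the lid's tongue, a flat oak piece 26 mm wide (y), 14 mm thick, sticking out 65 mm forward from the middle of the lid's front edge, level with the lid. The point is the centre of its width and thickness, 261 mm from the hinge line, 25 mm short of its tip; it turns with the lid. Shut, it is 127 mm above the worktop.
- bolt (a joint): How far the bolt is drawn, m: 0 shot, 0.050 fully back (end stop). It grows as the bolt slides along the bin's +y, away from the lid. Shot, its end lies 32 mm over the lid; drawn less than about 35 mm it still bars the lid. About 2 N of friction; stays where it is left. Starts shot, drawn at most 8 mm.
- bolt_knob (a point): Middle of the bolt's upright steel knob, 16 mm diameter, 30 mm high, on a thinner stem on the 12 mm rod: 42.5 mm above the deck, the knob spans 15 mm above and below this point. The rod's guide loops reach 23 mm above the deck, 20 mm and more from the knob along y. Axes as the bin's.
- jug: Bystander: loose steel milk jug, 112 mm diameter, 145 mm high, with a side handle. Origin: centre of its underside.
- bucket_lid: Bystander: loose blue plastic bucket lid lying flat, 260 mm diameter, 16 mm high. Origin: centre of its underside.
- brush: Bystander: loose wooden-handled brush lying flat on the left of the worktop. Origin: its underside.
- mug: Bystander: loose white mug, 80 mm diameter, 85 mm high, standing in front of the bin's left part. Origin: centre of its underside.
- jar: Bystander: loose glass jar, 60 mm diameter, 80 mm high, standing in front of the bin's right end. Origin: centre of its underside.
- soap: Bystander: loose bar of white soap, 50 x 75 x 25 mm, lying on the rear of the bin's deck behind the bolt. Origin: centre of its underside.
- tin: Bystander: loose plain tin, 72 mm diameter, 100 mm high. Origin: centre of its underside.

How it is judged:
By the outcome, as a careful person would: the job done as asked, in the order asked, and still so for the second after the job is handed in, while the arm keeps its last pose, push and grip.
It also fails if it takes over 53 s, if anything falls off the work surface, if the arm or the gripper's body presses on something with over 40 N, if the wrist force passes 120 N, or if a joint passes its speed limit or range.

## Working session

There is one attempt and no reset: what is moved stays moved. The work goes in short steps, Python scripts to look and compute and a tool call to move; the robot and the scene stay as the last step left them, time stands still between calls to the robot, and variables do not carry over. Pictures are saved under pics/ and viewed, about 8 in all and at most 12, crops included, and the job is handed in when it is done.

Besides the shell and the picture viewer there is one more tool, called after ">>>" as name([rows], argument=value, ...), one row to a line, values as JSON. play_rows: Moves the arm, as the interface text tells. Its arguments: {"type":"object","properties":{"plan":{"type":"array"}},"required":["plan"]}

```bash
mkdir -p pics
python3 - <<'E'
from rig import *
import cv2, numpy as np
for n in("scene","top"):
    im=capture(n); cv2.imwrite(f"pics/{n}0.png",im[:,:,::-1])
    p=camera_params(n); print(n,p["intrinsics"],p["R"],p["t"], -np.array(p["R"]).T@np.array(p["t"]))
print(camera_params("wrist"))
s=read_state(); print(s["time_s"],s["position"],s["tcp_rot"],s["force"])
E
```

```text
scene [[597.07185163   0.         312.18239796]
 [  0.         597.07185163 237.34726272]
 [  0.           0.           1.        ]] [[ 0.0447814   0.99890303  0.01368791]
 [ 0.85601772 -0.03130508 -0.51599773]
 [-0.5150032   0.03482419 -0.85648058]] [ 0.03366385 -0.4002022   2.00394576] [ 1.37311113 -0.11594108  1.50937641]
top [[553.57656075   0.         314.53850291]
 [  0.         553.57656075 236.45968063]
 [  0.           0.           1.        ]] [[-0.01961073 -0.99964727 -0.01790968]
 [-0.99389891  0.02143633 -0.10819166]
 [ 0.10853741  0.0156787  -0.99396872]] [-0.01439427  0.56290643  1.82761456] [ 0.36082525 -0.05511045  1.87723568]
{'intrinsics': array([[371.64829954,   0.        , 318.77547925],
       [  0.        , 371.64829954, 234.86300182],
       [  0.        ,   0.        ,   1.        ]]), 'mount': array([[-2.50153519e-04, -9.59913872e-01, -2.80295014e-01,
         7.74417802e-02],
       [ 9.99999752e-01, -4.24504166e-04,  5.61315660e-04,
         1.79750507e-04],
       [-6.57801090e-04, -2.80294804e-01,  9.59913741e-01,
        -1.61698649e-01],
       [ 0.00000000e+00,  0.00000000e+00,  0.00000000e+00,
         1.00000000e+00]])}
0.1 [ 0.14358619 -0.60758652  0.22166306] [[ 9.73248492e-01  2.29754998e-01 -1.12582207e-04]
 [ 2.29754769e-01 -9.73246557e-01  1.97117836e-03]
 [ 3.43317836e-04 -1.94431267e-03 -9.99998051e-01]] [-0.45322159  0.23388608  0.01575059]
```

View pics/scene0.png

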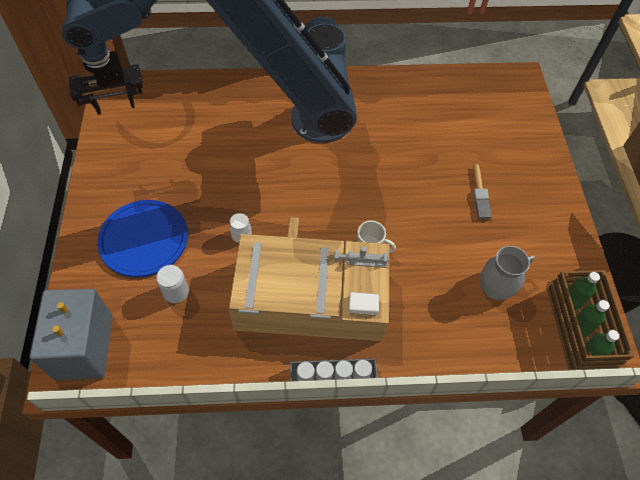

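View pics/top0.png

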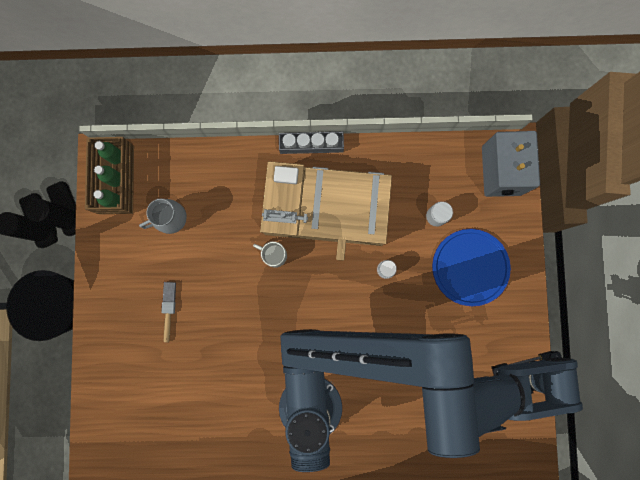

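The scene view shows the bin at about (230–390, 235–340), with the bolt near (362, 257) and the tongue at (294, 228). The top view shows the bin at (262–392, 163–245), with the bolt at (285, 216) and the tongue at (341, 250). I'll enlarge both.

Run:
```python
import cv2
a=cv2.imread("pics/top0.png")[150:282,250:400]
b=cv2.imread("pics/scene0.png")[210:345,225:405]
cv2.imwrite("pics/c1.png",cv2.resize(a,None,fx=4.5,fy=4.5,interpolation=cv2.INTER_CUBIC))
cv2.imwrite("pics/c2.png",cv2.resize(b,None,fx=4.4,fy=4.4,interpolation=cv2.INTER_CUBIC))
```

```text
(no output)
```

View pics/c1.png

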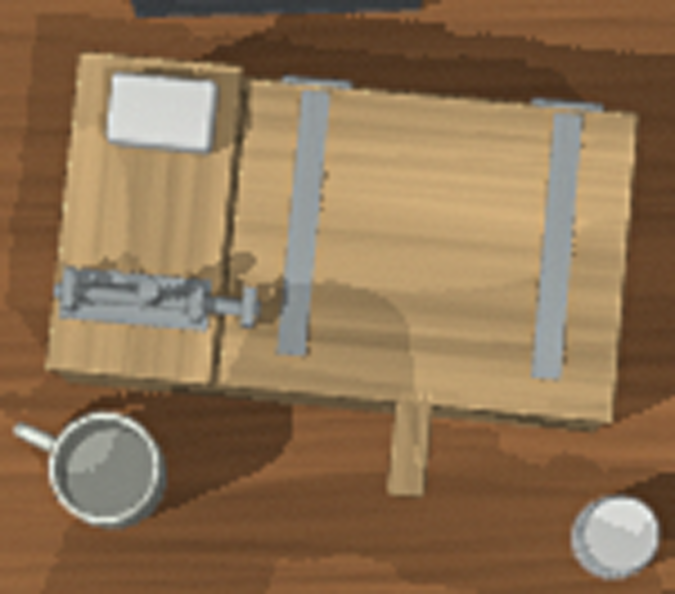

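View pics/c2.png

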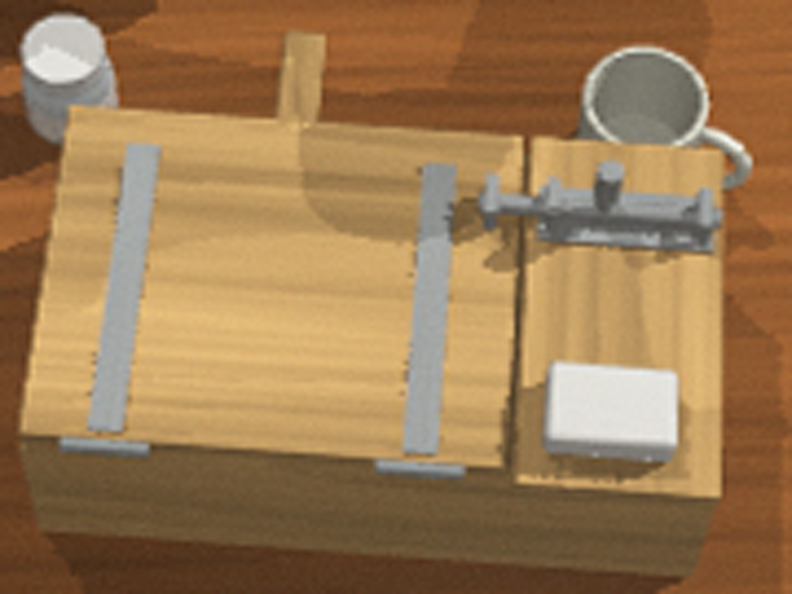

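Crop 1 (top) shows these points:
- deck corners (80,55), (48,372)
- lid right corners (635,115), (610,418)
- tongue tip (388–423,494)
- knob top near (150,285)

Crop 2 (scene) shows the same points:
- deck corners (720,497), (720,152)
- lid corners (22,435), (70,107)
- tongue tip (287–324,36)
- knob top (610,170)

The mug and jar stand in front of the bin, on either side of the tongue. I'll fit the bin pose to these.

```bash
cat > h.py <<'E'
from rig import *
import numpy as np, cv2
from scipy.optimize import least_squares
from scipy.spatial.transform import Rotation as Ro
P={n:camera_params(n) for n in("scene","top")}
def proj(n,X):
    p=P[n]; c=np.atleast_2d(X)@np.array(p["R"]).T+p["t"]; q=c@np.array(p["intrinsics"]).T; return q[:,:2]/q[:,2:]
def full(pts,o,f): return (np.array(pts,float)+.5)/f-.5+o
def tri(ut,us):
    return least_squares(lambda X:np.r_[(proj("top",X)-ut).ravel(),(proj("scene",X)-us).ravel()],[.7,0,.15])
def binw(b,pts):
    c,s=np.cos(b[2]),np.sin(b[2]); R=np.array([[c,-s,0],[s,c,0],[0,0,1]]); return np.atleast_2d(pts)@R.T+[b[0],b[1],0]
E
python3 - <<'E'
from h import *
B=np.array([[110,201,134],[-110,201,134],[110,-200,134],[-115,-200,134],[-180,-47.5,134],[-180,-73.5,134]])/1e3
T=full([[80,55],[48,372],[635,115],[610,418],[388,493],[423,496]],[250,150],4.5)
S=full([[720,497],[720,152],[22,435],[70,107],[324,37],[287,35]],[225,210],4.4)
r=least_squares(lambda b:np.r_[(proj("top",binw(b,B))-T).ravel(),(proj("scene",binw(b,B))-S).ravel()],[.75,0,0])
b=r.x; print("bin",b[:2],np.degrees(b[2]),np.round(r.fun.reshape(-1,2),1).tolist())
for n,a,c in [("knobtop",[150,285],[610,170]),("mugrim",[107,468],[645,98]),("jartop",[617,535],[64,45]),("soapC",[160,108],[612,395])]:
    q=tri(full([a],[250,150],4.5),full([c],[225,210],4.4)); w=q.x; R=Ro.from_euler('z',b[2]).as_matrix()
    print(n,w.round(4),"binframe",(R.T@(w-[b[0],b[1],0])).round(4),q.fun.round(1))
print("tongue",binw(b,[[-.155,-.0605,.127]]),"hinge",binw(b,[[.106,-.0605,.127]]))
np.save("b.npy",b)
# knob projection check: assume z=.1915 in bin coords
E
```

```text
bin [ 0.66270191 -0.06691815] -6.579202257070252 [[-0.2, 0.4], [-0.3, -2.6], [0.9, -1.8], [0.7, 0.5], [0.0, -0.2], [0.5, -0.1], [0.8, -1.8], [1.1, 0.5], [-0.9, 1.0], [0.0, -0.9], [0.7, -1.4], [-0.4, -1.6]]
knobtop [0.6194 0.0666 0.1941] binframe [-0.0583  0.1276  0.1941] [0.2 0.  0.2 0. ]
mugrim [0.5035 0.1084 0.0829] binframe [-0.1782  0.1559  0.0829] [-0.1 -0.  -0.1  0. ]
jartop [ 0.4477 -0.2608  0.0792] binframe [-0.1914 -0.2172  0.0792] [ 0.7 -0.   0.6  0. ]
soapC [0.7489 0.0591 0.1654] binframe [0.0712 0.1351 0.1654] [0.5 0.  0.4 0. ]
tongue [[ 0.50179079 -0.10926036  0.127     ]] hinge [[ 0.76107195 -0.13916484  0.127     ]]
```

>>> play_rows([
  [[0.475, 0.675, 0.1, 0, 0, 0.0195, 1], [0.475, 0.675, 0.1, 0, 0, 0.0195, 1], [0.475, 0.675, 0.1, 0, 0, 0.0195, 1], [0.475, 0.675, 0.1, 0, 0, 0.0195, 1], [0.475, 0.675, 0.1, 0, 0, 0.0195, 1], [0.475, 0.675, 0.1, 0, 0, 0.0195, 1], [0.475, 0.675, 0.1, 0, 0, 0.0195, 1], [0.475, 0.675, 0.1, 0, 0, 0.0195, 1], [0.475, 0.675, 0.1, 0, 0, 0.0195, 1], [0.475, 0.675, 0.1, 0, 0, 0.0195, 1]],
])

```text
time_s: 1.1
position: [0.3816, -0.269, 0.2725]
tcp_rot: [[0.663, 0.749, -0.0], [0.749, -0.663, 0.0], [0.0, -0.001, -1.0]]
force: [0.1, -0.3, -1.0]
opening: 0.999
```

>>> play_rows([
  [[0.475, 0.675, 0, 0, 0, 0.0195, 1], [0.475, 0.675, 0, 0, 0, 0.0195, 1], [0.475, 0.675, 0, 0, 0, 0.0195, 1], [0.475, 0.675, 0, 0, 0, 0.0195, 1], [0.475, 0.675, 0, 0, 0, 0.0195, 1], [0.475, 0.675, 0, 0, 0, 0.0195, 1], [0.475, 0.675, 0, 0, 0, 0.0195, 1], [0.475, 0.675, 0, 0, 0, 0.0195, 1], [0.475, 0.675, 0, 0, 0, 0.0195, 1], [0.475, 0.675, 0, 0, 0, 0.0195, 1], [0, 0, 0, 0, 0, 0, 1], [0, 0, 0, 0, 0, 0, 1]],
])

```text
time_s: 2.3
position: [0.6181, 0.0674, 0.2716]
tcp_rot: [[0.112, 0.994, -0.002], [0.994, -0.112, -0.0], [-0.001, -0.002, -1.0]]
force: [0.2, -0.2, 0.3]
opening: 0.998
```

```bash
cat >> h.py <<'E'
def wproj(s,X):
    p=camera_params("wrist"); M=np.array(p["mount"]); K=np.array(p["intrinsics"])
    R=np.array(s["tcp_rot"]); t=(np.atleast_2d(X)-s["position"])@R   # tool coords
    c=(t-M[:3,3])@M[:3,:3]; rho=np.hypot(c[:,0],c[:,1]); th=np.arctan2(rho,c[:,2])
    return c[:,:2]/rho[:,None]*th[:,None]*K[0,0]+K[:2,2]
E
python3 - <<'E'
from h import *
b=np.load("b.npy")
s=read_state(); print(s["time_s"],s["position"].round(4),s["tcp_rot"].round(3).tolist(),s["joint_positions"])
im=capture("wrist"); np.savez("w1.npz",im=im,p=s["position"],r=s["tcp_rot"])
B=np.array([[-.0583,.1276,.1915],[110e-3,.201,.134],[-.110,.201,.134],[-.110,.084,.134],[-.115,.079,.134],[-.18,-.0475,.134],[.110,.084,.134]])
q=wproj(s,binw(b,B)); print(q.round(0))
im=cv2.resize(im,(800,600),interpolation=cv2.INTER_CUBIC)[:,:,::-1].copy()
for u in q*1.25: cv2.circle(im,tuple(int(v) for v in u),3,(0,0,255),1)
cv2.imwrite("pics/w1.png",im)
E
```

```text
2.3 [0.6181 0.0674 0.2716] [[0.112, 0.994, -0.002], [0.994, -0.112, -0.0], [-0.001, -0.002, -1.0]] [-4.03942507e+00  2.72129370e+01  7.91844241e+01 -3.74044146e-02
  7.37162333e+01  2.39884469e+00]
[[320. 244.]
 [513. 144.]
 [256. 135.]
 [261. 272.]
 [255. 277.]
 [204. 384.]
 [499. 270.]]
```

View pics/w1.png

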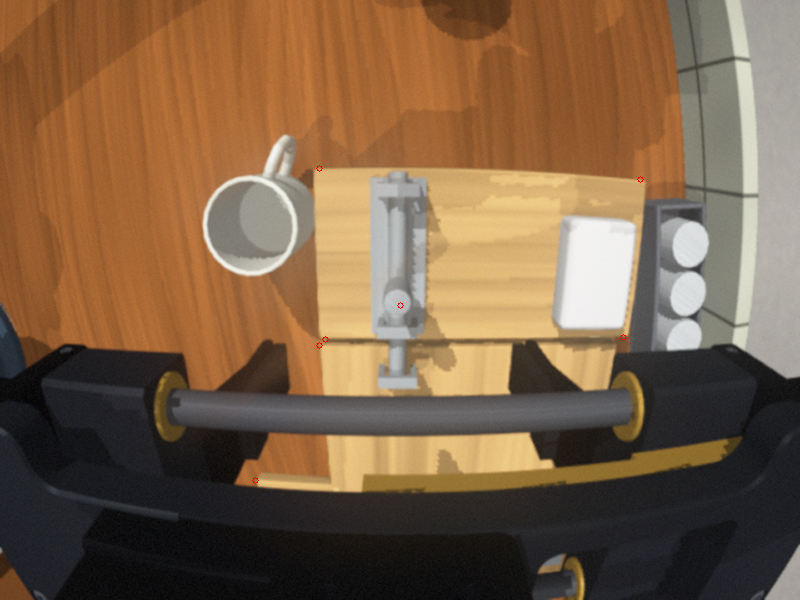

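The wrist view shows the knob top at (397,300), against a prediction of (400,305). The deck corners are also within a few pixels, so the fit is good to about 2 mm. Next I'll descend and grip the knob.

>>> play_rows([
  [[0, 0.02, -0.4, 0, 0, 0, 1], [0, 0, -0.4, 0, 0, 0, 1], [0, 0, -0.4, 0, 0, 0, 1], [0, 0, -0.4, 0, 0, 0, 1], [0, 0, -0.4, 0, 0, 0, 1], [0, 0, -0.08, 0, 0, 0, 1], [0, 0, 0, 0, 0, 0, 1], [0, 0, 0, 0, 0, 0, 1]],
])

```text
time_s: 3.15
position: [0.6191, 0.067, 0.1697]
tcp_rot: [[0.115, 0.993, 0.002], [0.993, -0.115, -0.0], [-0.0, 0.002, -1.0]]
force: [0.4, -0.0, -0.0]
opening: 0.998
```

>>> play_rows([
  [[0, 0, 0, 0, 0, 0, -1], [0, 0, 0, 0, 0, 0, -1], [0, 0, 0, 0, 0, 0, -1], [0, 0, 0, 0, 0, 0, -1], [0, 0, 0, 0, 0, 0, -1], [0, 0, 0, 0, 0, 0, -1], [0, 0, 0, 0, 0, 0, -1], [0, 0, 0, 0, 0, 0, -1], [0, 0, 0, 0, 0, 0, -1], [0, 0, 0, 0, 0, 0, -1]],
])

```text
time_s: 4.15
position: [0.6171, 0.0679, 0.1684]
tcp_rot: [[0.113, 0.994, -0.004], [0.994, -0.113, 0.0], [-0.0, -0.004, -1.0]]
force: [0.9, 0.0, 6.3]
opening: 0.178
```

The opening is 15.5 mm, so the knob is gripped. Now I'll draw the bolt.

>>> play_rows([
  [[0.0115, 0.1, 0, 0, 0, 0, -1], [0.0115, 0.1, 0, 0, 0, 0, -1], [0.0115, 0.1, 0, 0, 0, 0, -1], [0.0115, 0.1, 0, 0, 0, 0, -1], [0.0115, 0.1, 0, 0, 0, 0, -1], [0.0115, 0.1, 0, 0, 0, 0, -1], [0.0115, 0.1, 0, 0, 0, 0, -1], [0.0115, 0.1, 0, 0, 0, 0, -1], [0.0115, 0.08, 0, 0, 0, 0, -1], [0, 0, 0, 0, 0, 0, -1]],
])

```text
time_s: 5.15
position: [0.6223, 0.111, 0.1684]
tcp_rot: [[0.112, 0.994, -0.004], [0.994, -0.112, -0.003], [-0.004, -0.003, -1.0]]
force: [-5.7, -5.1, 4.2]
opening: 0.171
```

>>> play_rows([
  [[0.005, 0.04, 0, 0, 0, 0, -1], [0.005, 0.04, 0, 0, 0, 0, -1], [0.005, 0.04, 0, 0, 0, 0, -1], [0, 0, 0, 0, 0, 0, -1], [0, 0, 0, 0, 0, 0, -1]],
])

```text
time_s: 5.65
position: [0.6223, 0.1112, 0.1684]
tcp_rot: [[0.111, 0.994, -0.006], [0.994, -0.112, -0.013], [-0.013, -0.005, -1.0]]
force: [-7.0, -17.9, 5.0]
opening: 0.177
```

The tool stopped against the end stop: the force rose to 18 N with no motion, after about 43.5 mm of travel from a slightly drawn start. I'll ease off, release, rise and check.

>>> play_rows([
  [[0, -0.08, 0, 0, 0, 0, -1], [0, 0, 0, 0, 0, 0, 1], [0, 0, 0, 0, 0, 0, 1], [0, 0, 0, 0, 0, 0, 1], [0, 0, 0, 0, 0, 0, 1], [0, 0, 0, 0, 0, 0, 1], [0, 0, 0, 0, 0, 0, 1], [0, 0, 0.3, 0, 0, 0, 1], [0, 0, 0.6, 0, 0, 0, 1], [0, 0, 0.6, 0, 0, 0, 1], [0, 0, 0.6, 0, 0, 0, 1], [0, 0, 0, 0, 0, 0, 1]],
])

```text
time_s: 6.85
position: [0.6276, 0.114, 0.2788]
tcp_rot: [[0.113, 0.994, 0.011], [0.994, -0.113, 0.0], [0.001, 0.011, -1.0]]
force: [-0.1, -0.0, 0.1]
opening: 0.989
```

Run:
```python
from h import *
s=read_state(); print(s["time_s"],s["position"].round(4))
im=capture("wrist"); cv2.imwrite("pics/w2.png",im[60:380,200:560,::-1])
# arc plan: tool rotation with jaws along bin y; tool tilt a0 (pointing forward) at shut
b=np.load("b.npy"); b[0]-=.001
c,sn=np.cos(b[2]),np.sin(b[2]); fx=np.array([c,sn,0]); fy=np.array([-sn,c,0])
print("axes",fx,fy)
def pose(th,a0):
    d=np.radians(a0-th); z=np.sin(d)*fx+np.array([0,0,-np.cos(d)])
    g=binw(b,[[.106,-.0605,.127]])[0]+.261*(-np.cos(np.radians(th))*fx+np.array([0,0,np.sin(np.radians(th))]))
    return g+.019*z, z
for a0 in (30,):
  for th in range(0,51,5): p,z=pose(th,a0); print(th,p.round(4),z.round(3))
  p,z=pose(0,a0); print("pre", (p-.09*z).round(4))
```

```text
6.85 [0.6276 0.114  0.2788]
axes [ 0.99341442 -0.11457656  0.        ] [0.11457656 0.99341442 0.        ]
0 [ 0.5102 -0.1103  0.1105] [ 0.497 -0.057 -0.866]
5 [ 0.5098 -0.1103  0.1325] [ 0.42  -0.048 -0.906]
10 [ 0.5112 -0.1105  0.1545] [ 0.34  -0.039 -0.94 ]
15 [ 0.5145 -0.1108  0.1762] [ 0.257 -0.03  -0.966]
20 [ 0.5197 -0.1114  0.1976] [ 0.173 -0.02  -0.985]
25 [ 0.5267 -0.1123  0.2184] [ 0.087 -0.01  -0.996]
30 [ 0.5355 -0.1133  0.2385] [ 0.  0. -1.]
35 [ 0.546  -0.1145  0.2578] [-0.087  0.01  -0.996]
40 [ 0.5582 -0.1159  0.2761] [-0.173  0.02  -0.985]
45 [ 0.5718 -0.1175  0.2932] [-0.257  0.03  -0.966]
50 [ 0.587  -0.1192  0.3091] [-0.34   0.039 -0.94 ]
pre [ 0.4655 -0.1052  0.1885]
```

View pics/w2.png

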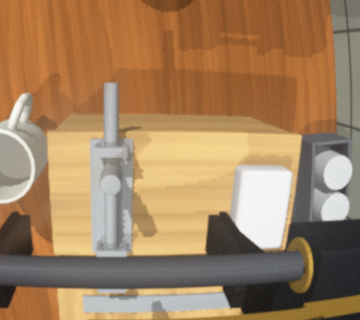

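The bolt is fully back, with its rod sticking out past the bin's left end. The soap and mug haven't moved. Next I'll go to the tongue, yaw −90°, then tilt.

>>> play_rows([
  [[-0.27, -0.365, 0, 0, 0, -0.0417, 1], [-0.27, -0.365, 0, 0, 0, -0.0417, 1], [-0.27, -0.365, 0, 0, 0, -0.0417, 1], [-0.27, -0.365, 0, 0, 0, -0.0417, 1], [-0.27, -0.365, 0, 0, 0, -0.0417, 1], [-0.27, -0.365, 0, 0, 0, -0.0417, 1], [-0.27, -0.365, 0, 0, 0, -0.0417, 1], [-0.27, -0.365, 0, 0, 0, -0.0417, 1], [-0.27, -0.365, 0, 0, 0, -0.0417, 1], [-0.27, -0.365, 0, 0, 0, -0.0417, 1], [-0.27, -0.365, 0, 0, 0, -0.0417, 1], [-0.27, -0.365, 0, 0, 0, -0.0417, 1]],
])

```text
time_s: 8.1
position: [0.4611, -0.1054, 0.2721]
tcp_rot: [[0.993, -0.12, -0.002], [-0.12, -0.993, 0.001], [-0.003, -0.001, -1.0]]
force: [-0.1, -0.5, -0.2]
opening: 0.998
```

>>> play_rows([
  [[0, 0, -0.1, -0.0032, -0.0276, 0, 1], [0, 0, -0.1, -0.0032, -0.0276, 0, 1], [0, 0, -0.1, -0.0032, -0.0276, 0, 1], [0, 0, -0.1, -0.0032, -0.0276, 0, 1], [0, 0, -0.1, -0.0032, -0.0276, 0, 1], [0, 0, -0.1, -0.0032, -0.0276, 0, 1], [0, 0, 0, 0, 0, 0, 1], [0, 0, 0, 0, 0, 0, 1]],
])

```text
time_s: 8.9
position: [0.4626, -0.1045, 0.2435]
tcp_rot: [[0.866, -0.114, 0.486], [-0.101, -0.993, -0.053], [0.489, -0.003, -0.872]]
force: [0.9, 0.2, 0.4]
opening: 0.999
```

Run:
```python
from h import *
b=np.load("b.npy"); b[0]-=.001
s=read_state(); print(s["time_s"],s["position"].round(4),s["tcp_rot"].round(3).tolist(),s["joint_positions"].round(1))
im=capture("wrist")
B=np.array([[-.115,-.2,.134],[-.115,.079,.134],[-.18,-.0475,.134],[-.18,-.0735,.134],[-.115,-.0475,.134],[-.115,-.0735,.134]])
q=wproj(s,binw(b,B)); print(q.round(0))
im=cv2.resize(im,(800,600),interpolation=cv2.INTER_CUBIC)[:,:,::-1].copy()
for u in q*1.25: cv2.circle(im,tuple(int(v) for v in u),3,(0,0,255),1)
cv2.imwrite("pics/w3.png",im)
```

```text
8.9 [ 0.4626 -0.1045  0.2435] [[0.866, -0.114, 0.486], [-0.101, -0.993, -0.053], [0.489, -0.003, -0.872]] [-35.6   8.8 122.8  33.   26.1  33.9]
[[480. 208.]
 [158. 208.]
 [303. 287.]
 [336. 287.]
 [303. 207.]
 [335. 207.]]
```

View pics/w3.png

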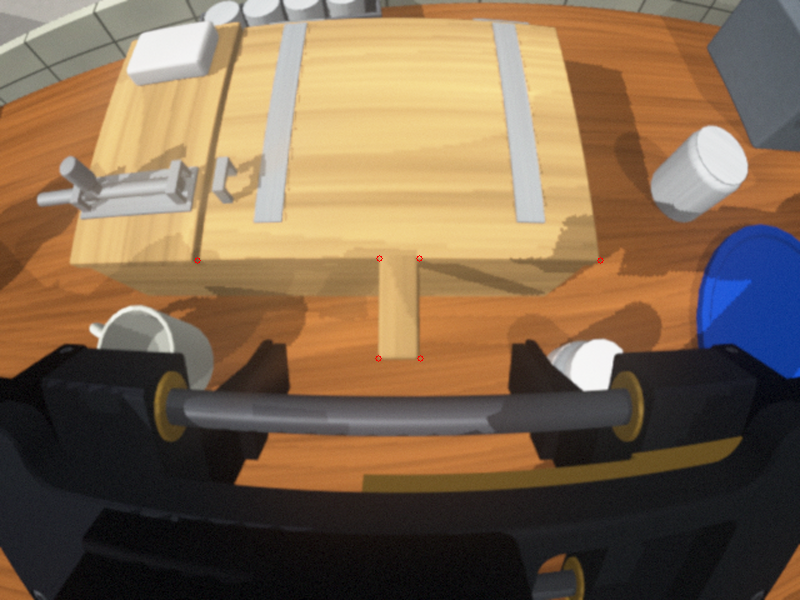

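The tongue matches the prediction exactly, at (379–420, 258–358), and the bolt is clear of the lid. I'll descend onto the tongue.

>>> play_rows([
  [[0.119, -0.0145, -0.333, 0, 0, 0, 1], [0.119, -0.0145, -0.333, 0, 0, 0, 1], [0.119, -0.0145, -0.333, 0, 0, 0, 1], [0.119, -0.0145, -0.333, 0, 0, 0, 1], [0.119, -0.0145, -0.333, 0, 0, 0, 1], [0.119, -0.0145, -0.333, 0, 0, 0, 1], [0.119, -0.0145, -0.333, 0, 0, 0, 1], [0.119, -0.0145, -0.333, 0, 0, 0, 1], [0, 0, 0, 0, 0, 0, 1], [0, 0, 0, 0, 0, 0, 1]],
])

```text
time_s: 9.95
position: [0.5117, -0.1103, 0.111]
tcp_rot: [[0.865, -0.111, 0.489], [-0.098, -0.994, -0.053], [0.492, -0.002, -0.871]]
force: [0.2, 0.4, -0.6]
opening: 1.0
```

>>> play_rows([
  [[0, 0, 0, 0, 0, 0, -1], [0, 0, 0, 0, 0, 0, -1], [0, 0, 0, 0, 0, 0, -1], [0, 0, 0, 0, 0, 0, -1], [0, 0, 0, 0, 0, 0, -1], [0, 0, 0, 0, 0, 0, -1], [0, 0, 0, 0, 0, 0, -1], [0, 0, 0, 0, 0, 0, -1], [0, 0, 0, 0, 0, 0, -1], [0, 0, 0, 0, 0, 0, -1]],
])

```text
time_s: 10.95
position: [0.5107, -0.1097, 0.1109]
tcp_rot: [[0.865, -0.112, 0.489], [-0.099, -0.994, -0.052], [0.492, -0.003, -0.871]]
force: [0.0, 2.5, -0.0]
opening: 0.301
```

Run:
```python
from h import *
s=read_state(); print(s["time_s"],s["opening"]*87,s["force"],s["position"],s["joint_positions"].round(1))
b=np.load("b.npy"); b[0]-=.001
h=binw(b,[[.106,-.0605,.127]])[0]; fx=np.array([np.cos(b[2]),np.sin(b[2]),0])
def T(th):
    d=np.radians(29.3-th); z=np.sin(d)*fx+np.array([0,0,-np.cos(d)]); t=np.radians(th)
    return h+.261*(-np.cos(t)*fx+np.array([0,0,np.sin(t)]))+.019*z
st=np.arange(0,51,2.5)
P=np.array([T(t) for t in st]); print((np.diff(P,axis=0)/.05).round(3).tolist())
print("turn",(np.array([-np.sin(b[2]),np.cos(b[2])])*2.5/180).round(5))
```

```text
10.95 26.183100407305798 [ 0.01192484  2.46161518 -0.04131757] [ 0.5106817  -0.10968861  0.11090246] [-31.8  30.5 125.1 101.6  12.6 -34.3]
[[-0.01, 0.001, 0.22], [-0.0, 0.0, 0.22], [0.009, -0.001, 0.22], [0.019, -0.002, 0.219], [0.028, -0.003, 0.218], [0.038, -0.004, 0.217], [0.047, -0.005, 0.215], [0.057, -0.007, 0.213], [0.066, -0.008, 0.21], [0.075, -0.009, 0.207], [0.084, -0.01, 0.203], [0.092, -0.011, 0.2], [0.101, -0.012, 0.195], [0.109, -0.013, 0.191], [0.117, -0.014, 0.186], [0.125, -0.014, 0.18], [0.133, -0.015, 0.175], [0.141, -0.016, 0.169], [0.148, -0.017, 0.162], [0.155, -0.018, 0.156]]
turn [0.00159 0.0138 ]
```

The tongue is gripped at 26.2 mm. I'll lift along the arc, slowly at first because joint 5 is near its limit.

>>> play_rows([
  [[-0.005, 0, 0.11, 0.0008, 0.0069, 0, -1], [-0.005, 0, 0.11, 0.0008, 0.0069, 0, -1], [0, 0, 0.11, 0.0008, 0.0069, 0, -1], [0, 0, 0.11, 0.0008, 0.0069, 0, -1], [0.0045, 0, 0.11, 0.0008, 0.0069, 0, -1], [0.0045, -0.001, 0.11, 0.0008, 0.0069, 0, -1], [0.0095, -0.001, 0.11, 0.0008, 0.0069, 0, -1], [0.0095, -0.001, 0.11, 0.0008, 0.0069, 0, -1], [0, 0, 0, 0, 0, 0, -1]],
])

```text
time_s: 11.85
position: [0.5113, -0.1096, 0.1504]
tcp_rot: [[0.931, -0.11, 0.348], [-0.105, -0.994, -0.033], [0.349, -0.006, -0.937]]
force: [-4.9, -4.8, -2.8]
opening: 0.298
```

Run:
```python
from h import *
s=read_state(); print(s["force"].round(1),s["moment"].round(2),s["joint_positions"].round(1),s["qvel"].round(1),s["position"],s["opening"])
```

```text
[-4.9 -4.8 -2.8] [-0.86  1.1  -0.53] [-29.2  24.1 116.3  21.8  22.3  48.2] [-0.2  0.5  1.1  3.1 -2.2 -2.8] [ 0.51128941 -0.10958365  0.15038565] 0.29816455711486317
```

>>> play_rows([
  [[0.028, -0.003, 0.218, 0.0016, 0.0138, 0, -1], [0.038, -0.004, 0.217, 0.0016, 0.0138, 0, -1], [0.047, -0.005, 0.215, 0.0016, 0.0138, 0, -1], [0.057, -0.007, 0.213, 0.0016, 0.0138, 0, -1], [0.066, -0.008, 0.21, 0.0016, 0.0138, 0, -1], [0.075, -0.009, 0.207, 0.0016, 0.0138, 0, -1], [0.084, -0.01, 0.203, 0.0016, 0.0138, 0, -1], [0.092, -0.011, 0.2, 0.0016, 0.0138, 0, -1], [0, 0, 0, 0, 0, 0, -1], [0, 0, 0, 0, 0, 0, -1]],
])

```text
time_s: 12.85
position: [0.5336, -0.1123, 0.2338]
tcp_rot: [[0.994, -0.113, 0.003], [-0.113, -0.994, 0.006], [0.002, -0.007, -1.0]]
force: [-6.2, -1.9, 1.0]
opening: 0.293
```

```bash
cat >> h.py <<'E'
def lidst():
    s=read_state(); b=np.load("b.npy"); b[0]-=.001
    h=binw(b,[[.106,-.0605,.127]])[0]; R=s["tcp_rot"]; g=s["position"]-.019*R[:,2]-h
    fx=np.array([np.cos(b[2]),np.sin(b[2]),0]); x=-g@fx
    print("th",np.degrees(np.arctan2(g[2],x)).round(2),"r",np.hypot(x,g[2]).round(4),"tilt",np.degrees(np.arctan2(R[:,2]@fx,-R[2,2])).round(2),s["force"].round(1),s["moment"].round(2),s["opening"],s["time_s"],s["joint_positions"].round(1))
E
python3 -c "from h import *; lidst()"
```

```text
th 28.88 r 0.2605 tilt 0.11 [-6.2 -1.9  1. ] [-0.66  0.84 -0.03] 0.29315246484055296 12.85 [-23.9  23.3  92.9   0.4  63.8  72.4]
```

>>> play_rows([
  [[0.101, -0.012, 0.195, 0.0016, 0.0138, 0, -1], [0.109, -0.013, 0.191, 0.0016, 0.0138, 0, -1], [0.117, -0.014, 0.186, 0.0016, 0.0138, 0, -1], [0.125, -0.014, 0.18, 0.0016, 0.0138, 0, -1], [0.133, -0.015, 0.175, 0.0016, 0.0138, 0, -1], [0.141, -0.016, 0.169, 0.0016, 0.0138, 0, -1], [0.148, -0.017, 0.162, 0.0016, 0.0138, 0, -1], [0.155, -0.018, 0.156, 0.0016, 0.0138, 0, -1], [0.055, -0.006, 0.055, 0.0006, 0.0055, 0, -1], [0, 0, 0, 0, 0, 0, -1], [0, 0, 0, 0, 0, 0, -1], [0, 0, 0, 0, 0, 0, -1]],
])

```text
time_s: 14.05
position: [0.5876, -0.1186, 0.3093]
tcp_rot: [[0.928, -0.117, -0.354], [-0.107, -0.993, 0.048], [-0.357, -0.007, -0.934]]
force: [-7.6, -1.8, 6.6]
opening: 0.295
```

Run:
```python
from h import *
lidst(); b=np.load("b.npy"); b[0]-=.001
for n in("top","scene"):
    im=capture(n)[:,:,::-1].copy()
    for th,col in((45,(0,255,0)),(50,(0,0,255)),(55,(255,0,0))):
        t=np.radians(th); e=np.array([-np.cos(t),0,np.sin(t)]); nn=np.array([np.sin(t),0,np.cos(t)])
        pts=[np.array([.106,y,.127])+.221*e+.007*nn for y in(-.2,.079)]
        for u in proj(n,binw(b,pts)): 
            cv2.circle(im,tuple(int(round(v*16)) for v in u),24,col,-1,shift=4)
    cv2.imwrite(f"pics/{n}9.png",cv2.resize(im[130:270,230:410] if n=="top" else im[190:350,210:420],None,fx=3,fy=3,interpolation=cv2.INTER_CUBIC))
a,c=cv2.imread("pics/top9.png"),cv2.imread("pics/scene9.png")
w=max(a.shape[1],c.shape[1]); pad=lambda i:cv2.copyMakeBorder(i,0,0,0,w-i.shape[1],0)
cv2.imwrite("pics/both9.png",cv2.resize(np.vstack([pad(a),pad(c)]),None,fx=.66,fy=.66,interpolation=cv2.INTER_AREA))
```

```text
th 50.15 r 0.2605 tilt -20.94 [-7.6 -1.8  6.6] [-0.32  1.23  0.25] 0.2951197672438692 14.05 [-19.9  33.9  64.2  -4.4 102.4  76.6]
```

View pics/both9.png

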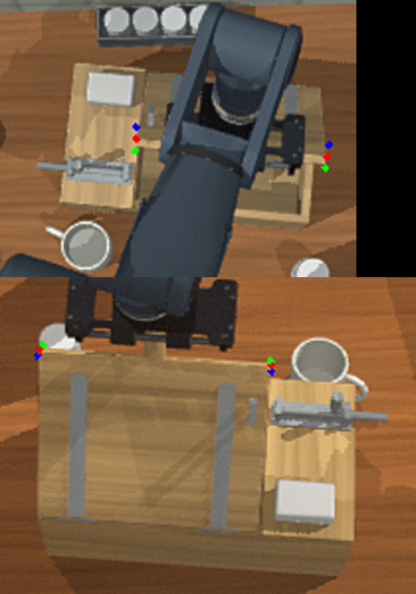

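The lid's front edge lies on the 50° markers in both views, and the arm kinematics give 50.15°. The bolt is still drawn, and the mug, jar and soap are in place. I'll hold briefly, check that it's steady, and hand in.

>>> play_rows([
  [[0, 0, 0, 0, 0, 0, -1], [0, 0, 0, 0, 0, 0, -1], [0, 0, 0, 0, 0, 0, -1], [0, 0, 0, 0, 0, 0, -1], [0, 0, 0, 0, 0, 0, -1], [0, 0, 0, 0, 0, 0, -1], [0, 0, 0, 0, 0, 0, -1], [0, 0, 0, 0, 0, 0, -1], [0, 0, 0, 0, 0, 0, -1], [0, 0, 0, 0, 0, 0, -1]],
])

```text
time_s: 15.15
position: [0.5875, -0.1185, 0.3093]
tcp_rot: [[0.928, -0.117, -0.354], [-0.107, -0.993, 0.048], [-0.357, -0.007, -0.934]]
force: [-7.8, -1.1, 6.8]
opening: 0.298
```

```bash
python3 -c "
from h import *
lidst(); print(hand_in())"
```

```text
th 50.14 r 0.2605 tilt -20.93 [-7.8 -1.1  6.8] [-0.26  1.17  0.26] 0.29831599431737843 15.15 [-19.9  33.9  64.2  -4.4 102.4  76.6]
the job is handed in; nothing more can be done
None
```

The bolt is drawn right back and the lid is held open at about 50°, with the fingers still gripping the tongue. I handed the job in at 15.2 s.

- **Bolt:** I gripped the knob and drew it about 43.5 mm to its end stop, where the force rose to 18 N with no further motion. The wrist picture afterwards showed the bolt well clear of the lid.
- **Lid angle:** The gripper position gives 50.14°, and the angle did not change over a one-second hold. The tool turned 50.2° with the lid. The top and scene pictures agree only roughly, as 48° to 50° on the top view.
- **Grip and force:** The fingers are closed on the tongue at about 26 mm. The wrist force is about 10 N, far below the limit.
- **Other objects:** The last pictures showed the mug, jar and soap where they were. I did not recheck the jug, tin, brush or bucket lid after the lift, but the arm did not work near them.

No check failed.

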